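# Load a cartridge fuse into a spring-contact holder

### The job

Take the cartridge fuse off its wooden rest and load it into the fuse holder on the plywood mounting plate: keep it tipped up, push its low end in under the holder's bar so that it presses the spring contact back, then tip the other end down inside the brass stop and let go, so that the fuse lies level on the bed of the holder, held between spring and stop. Be gentle: feel for the spring and do not force it against its end stop, and leave the junction box, the screwdriver and the terminal block where they are.

Things in the scene. Friction and masses are not known exactly. Their poses are not given: they have to be found in the camera images.
- fuse_center (a point): Centre of the cartridge fuse: a cylinder 76 mm long and 21 mm in diameter, white ceramic with brass end caps, about 60 g, both ends alike. Its x axis runs along the fuse. At the start it lies level, its centre 36 mm above the table, on two saddles of the rest.
- rest: Small fixed wooden rest, 100 x 50 mm base 6 mm thick; origin at the centre of its underside on the table, x along the fuse it carries. Two saddles, 28 mm high, 26 mm wide across and 12 mm thick, stand 29 mm either side of the origin along x; the 46 mm between them is open for the fingers (base top 6 mm above the table).
- mount: Fixed plywood plate 220 (x) x 90 (y) x 6 mm with an aluminium rail along x; origin at the centre of its underside, on the table. A grey fuse holder is clipped on the rail, bay along the plate's x, spring end at +x. Its place along x is not measured: it lies up to 18 mm either way of the marks below (all in the plate's frame, all off by the same shift): feel for it, or look. Across (y) it is exact.
- bed_mark (a point): Nominal middle of the bay's bed, a strip 12 mm wide and 86 mm long along x, top 30 mm above the table (a seated fuse has its axis at 40.5 mm). The 53 mm in the middle are open at the sides for fingers, down to the holder's base, 36 mm wide, top 17 mm above the table.
- spring_mark (a point): Nominal middle of the face (looking to -x) of the spring contact at rest: an upright brass plate 20 mm wide, 31.5 to 55 mm above the table, 33 mm from the bed mark. It slides to +x, taking about 2 N at first and 0.6 N more per mm, up to a hard stop at 11 mm. More than 20 N damages it.
- bar_mark (a point): Nominal middle of the underside, 58 mm above the table, of a bar across the bay, 10 mm along x and 4 mm thick: the fuse must go in under it. From 30 to 40 mm from the bed mark, so the resting spring plate is under it. A fuse tipped by 20 to 25 degrees, its low end just above the bed, passes under the bar and over the stop.
- stop_mark (a point): Nominal top middle of the inner face (looking to +x) of the fixed stop at the -x end, a brass blade 20 mm wide, 40 mm above the table, with a 36 mm high block, 28 mm wide, behind it (14 mm along x together). It is 71 mm from the resting spring plate, 5 mm less than the fuse: tipping the fuse in past it needs the spring pressed back by 7.5 to 10.5 mm.
- cheek_mark (a point): Nominal middle of the spring end's mouth: two upright cheeks 25 mm apart (4 mm thick, 58 mm above the table) run from here 31 mm to +x. Two lower cheeks, also 25 mm apart (3 mm thick, 36 mm above the table), run along the stop end from 26 to 40 mm at -x of the bed mark.
- junction_box_center (a point): Centre of a loose open grey junction box, 80 x 80 x 45 mm, a bystander.
- screwdriver_grip (a point): Handle of a loose screwdriver lying flat, 160 mm long along its x axis, handle about 30 mm thick, a bystander.
- terminal_block_center (a point): Centre of a loose black terminal block, 24 x 70 x 22 mm, long along its y axis, a bystander.
Things that resemble listed ones, but are neither listed nor needed, are in the scene too. Leave any blue look-alike of the part that bears fuse_center alone.

How it is judged (in metres and radians):
On the way:
1. one end of the still tipped fuse (at least 6 degrees) presses the spring contact with more than 3 N (contact force between fuse and contact above 3 N and not (angle between fuse_center's own x axis and vertical between 1.4658 and 1.6758 rad)), for 0.1 s.
At the end, for the whole second after the job is handed in: The fuse lies at rest in the bay of the holder, level within 3.4 degrees, along the bay within 5 degrees, its axis 40.5 mm (-3, +2.5) above the table, within 4 mm of the bay's middle line, and the spring contact presses on it with more than 2 N (angle between fuse_center's own x axis and vertical between 1.5108 and 1.6308 rad and z of fuse_center in the frame of mount between 0.0375 and 0.043 m and y of fuse_center in the frame of mount between -0.004 and 0.004 m and x of fuse_center in the frame of mount between -0.022 and 0.022 m and angle between the x axis of fuse_center and the x axis of mount, either way round below 0.09 rad and contact force between fuse and contact above 2 N and linear speed of fuse below 0.01 m/s); the robot touches nothing.
It fails at once if the fuse is pressed on the spring contact with more than 20 N (contact force between fuse and contact above 20 N).
It fails at once if the junction box is moved by more than 20 mm (distance of junction_box_center from where it was at the start of the episode above 0.02 m).
It fails at once if the screwdriver is moved by more than 20 mm (distance of screwdriver_grip from where it was at the start of the episode above 0.02 m).
It fails at once if the terminal block is moved by more than 20 mm (distance of terminal_block_center from where it was at the start of the episode above 0.02 m).
It also fails if it takes over 72 s, if anything falls off the work surface, if the arm or the gripper's body presses on something with over 40 N, if the wrist force passes 120 N, or if a joint passes its speed limit or range.

### The arm

A 6-joint arm with a two-finger parallel gripper is mounted at the origin on the work surface. World frame = base frame: x ahead of the robot, y to its left, z up, the work surface at z = 0. Lengths are in m, angles in degrees, forces in N, time in s.
With the tool pointing down it reaches from about 0.375 to 0.9 m from the base axis. Payload 3.1 kg.
Tool frame: the origin (TCP) lies between the finger pads; the fingertips stand 22 mm ahead of it and the grasp point (between the pads) lies 3 mm ahead of it (bot.tip_extent is the distance from the TCP to the fingertips, in m); y points along the fingers, z is the direction in which the jaws open and shut, and the axes are right-handed (so a half turn about y gives the same grasp; the last joint's range is limited). The gripper opens to 87 mm and grips with 3 to 60 N. Pads are 19 mm wide; open, the fingers measure 117 mm over their backs; the gripper's body (75 mm by 190 mm) begins 51 mm behind the grasp point.
Start: joints at [53.543, 30.224, 82.088, -0, 67.689, -10.227], TCP at [0.276, 0.561, 0.215] pointing down, gripper open.
Joint ranges: [-176.69, 176.69], [-43.24, 126.21], [12.49, 139.97], [-82, 262], [0, 151.66], [-163.58, 163.58]. Speed limits (degrees/s): [159.86, 159.86, 180, 180, 180, 180].

### API

Orientations are given as a 3x3 rotation matrix whose columns are the frame's x, y, z axes.
In Python, from rig import bot, eyes, models gives the robot as it stands. The module is installed in compiled form; this text tells all that it offers.
- The arm moves only by the tool arm_command, never from a script. Its arguments are lists of equal length, an entry for each row: "translation": the shift along the tool's x, y, z each as a share of 0.08 m, from -1 to 1, a list of three; "rotation": the turn, a rotation vector about the tool's x, y, z each as a share of 60 degrees, from -1 to 1, a list of three; "grip": the closure, from -1 (fully open) to 1 (shut), so that 0 is half open. In form: {"translation": [[x, y, z], ...], "rotation": [[rx, ry, rz], ...], "grip": [grip, ...]}. A call has 1 to 5 rows; each row is the pose to reach, as a shift and turn from the pose commanded when the call began, along the tool's axes at that moment; what a row does not reach only later rows make up. A row lasts 1/10 s, in which the tool goes at most 50 mm and 8.59 degrees, less where a joint would pass 70% of its speed; a pose out of reach is approached as far as the arm can. A call with a number of a shift or a turn outside -1 to 1 is refused whole. A call with a gripper value outside its range is refused whole. The fingers move at their own pace and stop on an object; the grip force is fixed at half the most. Time passes only in rows, so rows that repeat a pose let the fingers close. It gives the time, the measured TCP pose, the force and the opening at its end, in the units of the state.
- bot.read_state(): the state, without advancing time (a new reading comes with each control period).
- eyes.capture(name): name is "scene" or "side" or "wrist"; returns a dict with "image" (384x512x3 uint8, blue, green, red), "mtx" (3x3 intrinsics, pixels), "rvec" (rotation vector, rad) and "tvec" (3), from world to camera coordinates, as OpenCV has them; the wrist camera has in their place "hand_eye" (4x4, takes a point from camera to tool coordinates, whose origin is the TCP and whose axes are the tool frame's). Camera axes: x right, y down, z forward; pixel columns grow to the right and rows downward; lengths in m; the calibration is good to about 2 mm. A picture is of the moment at which its call begins: read the wrist's pose just before it. There is no depth.
- bot.hand_in(): hands the job in, once; it reports no verdict.
Trained networks look in the newest picture that a camera, given by its name, has taken for a name from the list of things; names that differ only in an ending like _2 or _b are one class to them, and where a whole thing is asked for, a point or a joint stands for the part that bears it (a point fixed in the world has none). Each returns a list of dicts, best first, with "conf" (0 to 1); they miss things now and then, are a little off and sometimes report something else, mostly with a low value. They report only what shows in the picture. A call takes as long as a camera call. They do not tell look-alikes from the thing itself.
- models.recognise(camera, thing): "extent" ([left, top, right, bottom] as shares, 0 to 1, of the picture: columns of its width, rows of its height, round what is visible of it).
- models.spot_point(camera, thing): "point" ([column, row] as shares, 0 to 1, of the picture: columns of its width, rows of its height: a listed point, or the origin of a listed thing).
The state is a dict: "time_s": time; "joint_positions": joint angles; "qvel": joint speeds; "tau": joint torques, N m; "position": TCP position; "tcp_rot": TCP orientation; "force": force on the tool from outside, world axes, zero at the start; "moment": the same for the moment, N m; "opening": opening from 0.0 (shut) to 1.0 (fully open).
Only numpy, scipy, OpenCV 4.12 (cv2) and the standard library are available. Lean on these libraries where they do the work, as an engineer would, in place of code of your own. Each camera call takes 0.05 s, during which the arm holds its last target. There are 200 camera calls.

## Working session

There is one attempt and no reset: what is moved stays moved. The work goes in short steps, Python scripts to look and compute and a tool call to move; the robot and the scene stay as the last step left them, time stands still between calls to the robot, and variables do not carry over. Pictures are saved under pics/ and viewed, about 8 in all and at most 12, crops included, and the job is handed in when it is done.

Besides the shell and the picture viewer there is one more tool, called after ">>>" as name(argument=value, ...) on one line, values as JSON. arm_command: Moves the arm, as the interface text tells. Shift numbers are shares of 0.08 m and turn numbers shares of 60 degrees, none past 1 either way. Its arguments: {"type":"object","properties":{"translation":{"type":"array"},"rotation":{"type":"array"},"grip":{"type":"array"}},"required":["translation","rotation","grip"]}

```bash
mkdir -p pics; cat > h.py <<'E'
import numpy as np, cv2
from rig import bot, eyes, models
def cam(name):
    s=bot.read_state(); c=eyes.capture(name)
    if name=='wrist':
        R=np.array(s['tcp_rot']);p=np.array(s['position']);H=np.array(c['hand_eye'])
        T=np.eye(4);T[:3,:3]=R;T[:3,3]=p
        W=np.linalg.inv(T@H)
        c['R']=W[:3,:3];c['t']=W[:3,3]
    else:
        c['R']=cv2.Rodrigues(np.array(c['rvec'],float))[0];c['t']=np.array(c['tvec'],float).ravel()
    c['K']=np.array(c['mtx'],float);return c
def onz(c,uv,z):
    r=c['R'].T@np.linalg.inv(c['K'])@np.array([uv[0],uv[1],1.]);o=-c['R'].T@c['t']
    return o+r*(z-o[2])/r[2]
def proj(c,P):
    q=c['K']@(c['R']@np.array(P,float)+c['t']);return q[:2]/q[2]
Z=dict(fuse_center=.036,rest=0,mount=0,bed_mark=.03,spring_mark=.043,bar_mark=.058,stop_mark=.04,cheek_mark=.04,junction_box_center=.022,screwdriver_grip=.015,terminal_block_center=.011)
E
python3 - <<'E'
from h import *
s=bot.read_state();print(s['tcp_rot'],s['force'])
ims=[]
for n in['scene','side','wrist']:
    c=cam(n);cv2.imwrite(f'pics/{n}0.png',c['image']);ims.append(c['image'])
    for t in Z:
        for d in models.spot_point(n,t)[:3]:
            if d['conf']<.2: continue
            uv=np.array(d['point'])*[512,384];print(n,t,round(d['conf'],2),uv.round(0),onz(c,uv,Z[t]).round(3))
cv2.imwrite('pics/a.png',cv2.resize(np.vstack(ims[:2]),(800,1200))[:600]);
cv2.imwrite('pics/b.png',np.hstack([cv2.resize(i,(400,300)) for i in ims[1:]]))
E
```

```text
[[ 8.97026931e-01 -1.30395893e-03  4.41973964e-01]
 [-4.41975714e-01 -1.76048854e-03  8.97025289e-01]
 [-3.91594036e-04 -9.99997600e-01 -2.15552380e-03]] [-0.47533879  0.52837925 -0.16184234]
scene fuse_center 0.76 [341. 204.] [0.556 0.185 0.036]
scene fuse_center 0.57 [336. 173.] [0.458 0.174 0.036]
scene fuse_center 0.28 [164. 204.] [ 0.603 -0.219  0.036]
scene rest 0.94 [336. 214.] [0.558 0.18  0.   ]
scene mount 0.73 [157. 207.] [ 0.585 -0.251  0.   ]
scene mount 0.61 [340. 203.] [0.523 0.188 0.   ]
scene bed_mark 0.86 [151. 199.] [ 0.586 -0.259  0.03 ]
scene spring_mark 0.92 [160. 206.] [ 0.614 -0.224  0.043]
scene bar_mark 0.74 [158. 198.] [ 0.605 -0.229  0.058]
scene bar_mark 0.5 [163. 207.] [ 0.627 -0.211  0.058]
scene bar_mark 0.29 [157. 204.] [ 0.621 -0.225  0.058]
scene stop_mark 0.57 [146. 185.] [ 0.552 -0.28   0.04 ]
scene cheek_mark 0.74 [160. 206.] [ 0.613 -0.226  0.04 ]
scene junction_box_center 0.8 [265. 156.] [ 0.402 -0.008  0.022]
scene screwdriver_grip 0.73 [264. 203.] [0.556 0.007 0.015]
scene terminal_block_center 0.67 [263. 293.] [0.784 0.033 0.011]
scene termi
[... 197 characters left out ...]
0.189 0.   ]
side mount 0.97 [339. 280.] [ 0.589 -0.251  0.   ]
side bed_mark 0.59 [338. 269.] [ 0.586 -0.245  0.03 ]
side spring_mark 0.92 [336. 252.] [ 0.603 -0.22   0.043]
side spring_mark 0.34 [338. 256.] [ 0.6   -0.231  0.043]
side bar_mark 0.63 [338. 248.] [ 0.604 -0.225  0.058]
side bar_mark 0.48 [338. 286.] [ 0.541 -0.289  0.058]
side cheek_mark 0.72 [336. 257.] [ 0.597 -0.229  0.04 ]
side cheek_mark 0.67 [337. 252.] [ 0.607 -0.22   0.04 ]
side junction_box_center 0.73 [315. 167.] [0.778 0.026 0.022]
side screwdriver_grip 0.95 [248. 209.] [0.561 0.009 0.015]
side terminal_block_center 0.86 [315. 168.] [0.787 0.037 0.011]
side terminal_block_center 0.39 [205. 175.] [0.552 0.18  0.011]
```

View pics/a.png

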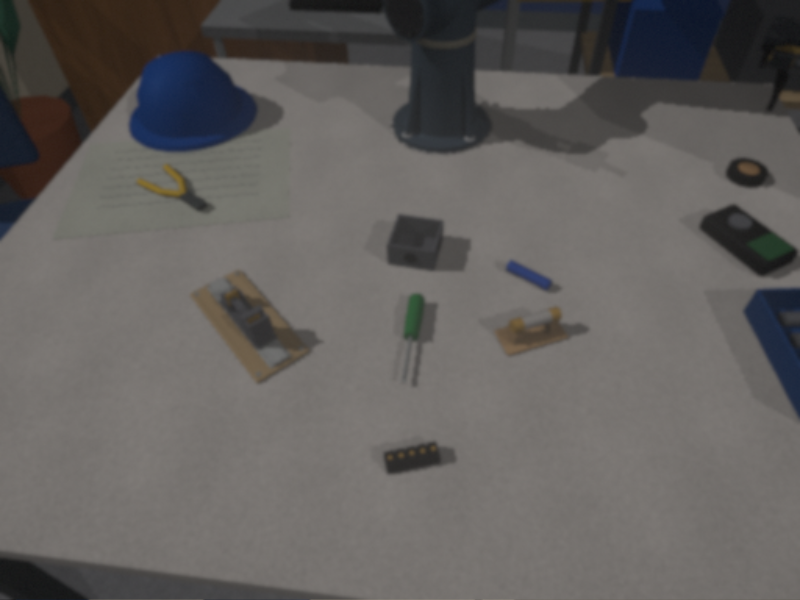

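View pics/b.png

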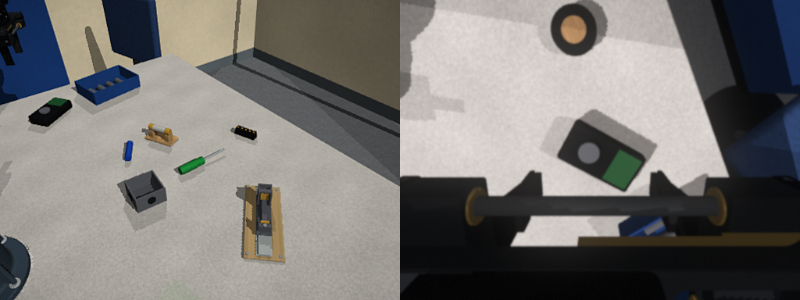

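The scene view shows the fuse rest at px (533,330) of the 800-wide picture, the blue look-alike at (530,275), and the plate at (250,325) with its taller (spring) end toward larger x. In the side view the plate is at (263,222) and the rest at (160,133). Next I'll measure the rough directions and the wrist camera geometry.

```bash
python3 - <<'E'
from h import *
c=cam('wrist');print(np.array(c['hand_eye']).round(3).tolist(),c['K'].round(0).tolist())
s=bot.read_state();R=np.array(s['tcp_rot'])
print('cmd shift',(R.T@(np.array([.53,.19,.215])-s['position'])).round(3))
c=cam('scene');k=.64
print([onz(c,np.array(p)*k,.036).round(3) for p in((516,323),(556,313))])
print('plate',[onz(c,np.array(p)*k,.006).round(3) for p in((192,295),(240,271),(311,350),(261,380))])
i=c['image'];cr=lambda i,x0,y0,x1,y1:cv2.resize(i[y0:y1,x0:x1],(400,400),interpolation=2)
s2=cam('side')['image']
cv2.imwrite('pics/c.png',np.hstack([cr(i,110,160,210,260),cr(s2,290,215,390,350)]))
E
```

```text
[[-0.001, 0.962, 0.275, -0.077], [-0.0, -0.275, 0.962, -0.169], [1.0, 0.001, 0.0, -0.0], [0.0, 0.0, 0.0, 1.0]] [[279.0, 0.0, 250.0], [0.0, 279.0, 190.0], [0.0, 0.0, 1.0]]
cmd shift [ 0.391 -0.    -0.22 ]
[array([0.568, 0.161, 0.036]), array([0.542, 0.22 , 0.036])]
plate [array([ 0.543, -0.352,  0.006]), array([ 0.482, -0.291,  0.006]), array([ 0.628, -0.135,  0.006]), array([ 0.688, -0.194,  0.006])]
```

View pics/c.png

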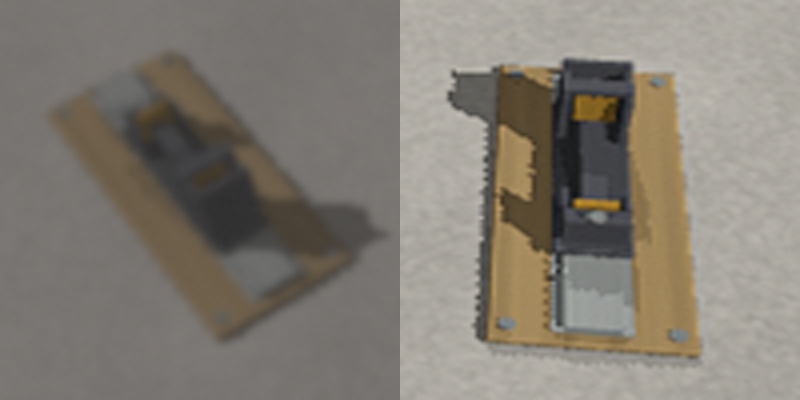

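Plate centre is about (0.585,-0.243), with spring end (+x) at a yaw of about 47°. The crops show the taller box with the bar at the far end and the stop blade at the near end, which matches. Moving above the fuse.

>>> arm_command(translation=[[0.44,0,-0.22],[0.87,0,-0.44]], rotation=[[0,0,0],[0,0,0]], grip=[-1,-1])

```text
time_s: 2.15
position: [0.323, 0.4983, 0.2148]
tcp_rot: [[0.898, 0.0, 0.439], [-0.439, 0.0, 0.898], [0.0, -1.0, 0.0]]
force: [-0.1, 0.5, 0.1]
opening: 1.001
```

>>> arm_command(translation=[[0.44,0,-0.22],[0.87,0,-0.44]], rotation=[[0,0,0],[0,0,0]], grip=[-1,-1])

```text
time_s: 2.35
position: [0.3707, 0.4349, 0.2149]
tcp_rot: [[0.897, 0.0, 0.441], [-0.441, 0.0, 0.897], [0.0, -1.0, 0.0]]
force: [1.5, 0.3, 0.4]
opening: 1.003
```

>>> arm_command(translation=[[0.44,0,-0.22],[0.87,0,-0.44]], rotation=[[0,0,0],[0,0,0]], grip=[-1,-1])

```text
time_s: 2.55
position: [0.4177, 0.3724, 0.215]
tcp_rot: [[0.897, 0.0, 0.442], [-0.442, 0.0, 0.897], [0.0, -1.0, 0.0]]
force: [0.6, 0.6, -0.3]
opening: 1.001
```

>>> arm_command(translation=[[0.44,0,-0.22],[0.87,0,-0.44]], rotation=[[0,0,0],[0,0,0]], grip=[-1,-1])

```text
time_s: 2.75
position: [0.4646, 0.31, 0.215]
tcp_rot: [[0.897, 0.0, 0.442], [-0.442, 0.0, 0.897], [0.0, -1.0, 0.0]]
force: [1.2, 1.0, 1.0]
opening: 0.998
```

>>> arm_command(translation=[[0.44,0,-0.22],[0.87,0,-0.44]], rotation=[[0,0,0],[0,0,0]], grip=[-1,-1])

```text
time_s: 2.95
position: [0.5115, 0.2476, 0.215]
tcp_rot: [[0.897, 0.0, 0.442], [-0.442, 0.0, 0.897], [0.0, -1.0, 0.0]]
force: [-0.1, 0.4, -0.5]
opening: 0.998
```

>>> arm_command(translation=[[0.44,0,-0.22],[0.87,0,-0.44]], rotation=[[0,0,0],[0,0,0]], grip=[-1,-1])

```text
time_s: 3.15
position: [0.5584, 0.1852, 0.215]
tcp_rot: [[0.897, 0.001, 0.442], [-0.442, 0.0, 0.897], [0.0, -1.0, 0.0]]
force: [0.9, 0.7, 0.2]
opening: 1.001
```

>>> arm_command(translation=[[0,0,0],[0,0,0],[0,0,0],[0,0,0],[0,0,0]], rotation=[[0,0.14,0],[0,0.28,0],[0,0.42,0],[0,0.56,0],[0,0.667,0]], grip=[-1,-1,-1,-1,-1])

```text
time_s: 3.65
position: [0.5575, 0.1865, 0.2149]
tcp_rot: [[0.398, 0.0, 0.917], [-0.917, 0.0, 0.398], [0.0, -1.0, 0.0]]
force: [-1.1, 0.5, 0.3]
opening: 0.997
```

>>> arm_command(translation=[[0,0,0],[0,0,0]], rotation=[[0,0,0],[0,0,0]], grip=[-1,-1])

```text
time_s: 3.85
position: [0.5574, 0.1866, 0.2149]
tcp_rot: [[0.405, -0.0, 0.914], [-0.914, -0.0, 0.405], [0.0, -1.0, -0.0]]
force: [0.4, 0.0, -1.1]
opening: 0.998
```

```bash
python3 - <<'E'
from h import *
s=bot.read_state();print(s['time_s'],s['position'],np.array(s['tcp_rot']).round(3).tolist(),s['force'])
c=cam('wrist');cv2.imwrite('pics/w1.png',c['image'])
for t in('fuse_center','rest'):
    for d in models.spot_point('wrist',t)[:3]:
        uv=np.array(d['point'])*[512,384];print(t,d['conf'],uv.round(),onz(c,uv,Z[t]).round(4))
    for d in models.recognise('wrist',t)[:2]:print(d)
E
```

```text
3.85 [0.55742804 0.18660059 0.21487668] [[0.405, -0.0, 0.914], [-0.914, -0.0, 0.405], [0.0, -1.0, -0.0]] [ 0.3594041   0.0146359  -1.14318847]
fuse_center 0.58 [249. 169.] [0.5525 0.1896 0.036 ]
fuse_center 0.55 [171. 133.] [0.4474 0.1918 0.036 ]
{'extent': [0.2783, 0.2888, 0.3801, 0.4068], 'conf': 0.79}
{'extent': [0.468, 0.3583, 0.5078, 0.5146], 'conf': 0.72}
rest 0.68 [250. 167.] [0.5564 0.1853 0.    ]
{'extent': [0.4578, 0.3328, 0.5248, 0.5247], 'conf': 0.76}
```

View pics/w1.png

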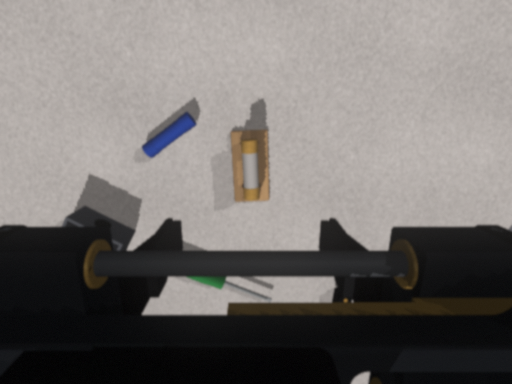

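The wrist view shows the white/brass fuse from about (250,139) to (251,201), almost exactly along tool x. The blue look-alike is at (170,135). I'll refine the axis numerically.

```bash
python3 - <<'E'
from h import *
c=cam('wrist');im=c['image']
for r in (134,137,139,141,145,155,165,175,185,195,199,201,203):
    print(r,[tuple(int(v) for v in im[r,k]) for k in range(240,262,3)])
for uv in((250,139),(250.5,170),(251,201)):print(onz(c,uv,.036))
hsv=cv2.cvtColor(im,cv2.COLOR_BGR2HSV);g=im.astype(int)
E
```

```text
134 [(82, 112, 141), (62, 81, 101), (62, 82, 102), (63, 83, 103), (59, 77, 95), (58, 76, 94), (61, 80, 98), (62, 82, 101)]
137 [(72, 98, 122), (61, 80, 99), (61, 81, 100), (61, 82, 102), (57, 75, 93), (58, 76, 92), (61, 80, 98), (62, 81, 102)]
139 [(72, 97, 121), (54, 75, 93), (53, 76, 95), (52, 76, 96), (51, 76, 95), (51, 75, 94), (59, 79, 98), (61, 81, 101)]
141 [(65, 93, 118), (52, 88, 113), (58, 101, 130), (60, 108, 140), (60, 109, 139), (54, 93, 120), (55, 74, 92), (61, 81, 101)]
145 [(72, 101, 127), (58, 104, 133), (66, 122, 156), (70, 129, 166), (66, 123, 158), (57, 100, 128), (57, 79, 98), (62, 82, 102)]
155 [(79, 106, 132), (118, 124, 132), (144, 151, 160), (155, 163, 171), (150, 155, 161), (125, 128, 133), (67, 83, 100), (61, 81, 102)]
165 [(89, 123, 154), (112, 119, 128), (147, 150, 155), (160, 164, 169), (155, 159, 164), (130, 134, 138), (71, 85, 98), (62, 83, 104)]
175 [(91, 125, 158), (104, 118, 132), (144, 147, 152), (160, 164, 169), (158, 161, 166), (135, 139, 144), (78, 90, 102), (63, 84, 104)]
185 [(84, 116, 146), (79, 88, 98), (138, 141, 147), (159, 162, 167), (159, 162, 168), (141, 144, 150), (85, 91, 99), (69, 93, 116)]
195 [(85, 116, 145), (69, 102, 129), (61, 109, 140), (69, 127, 162), (71, 129, 166), (64, 117, 150), (57, 93, 118), (98, 136, 170)]
199 [(86, 118, 147), (79, 110, 137), (74, 119, 151), (74, 127, 163), (78, 132, 166), (78, 124, 155), (88, 122, 149), (107, 143, 176)]
201 [(114, 134, 155), (116, 133, 151), (116, 135, 154), (124, 144, 162), (128, 149, 166), (134, 150, 166), (140, 154, 168), (141, 156, 170)]
203 [(160, 166, 173), (157, 162, 170), (160, 165, 172), (164, 169, 175), (167, 171, 178), (167, 171, 178), (165, 170, 177), (165, 169, 176)]
[0.53897782 0.22441992 0.036     ]
[0.55528807 0.18903639 0.036     ]
[0.57264536 0.15138143 0.036     ]
```

>>> arm_command(translation=[[-0.04,0.5,0.01],[-0.04,0.9,0.01]], rotation=[[0,-0.032,0],[0,-0.032,0]], grip=[-1,-1])

```text
time_s: 4.35
position: [0.5574, 0.1902, 0.1426]
tcp_rot: [[0.434, 0.002, 0.901], [-0.901, 0.0, 0.434], [0.001, -1.0, 0.002]]
force: [-0.3, -0.4, -0.0]
opening: 0.997
```

>>> arm_command(translation=[[0,0.4,0],[0,0.8,0],[0,0.8,0]], rotation=[[0,0,0],[0,0,0],[0,0,0]], grip=[-1,-1,-1])

```text
time_s: 4.65
position: [0.5534, 0.1893, 0.0748]
tcp_rot: [[0.433, -0.01, 0.901], [-0.901, -0.001, 0.433], [-0.003, -1.0, -0.009]]
force: [-1.3, -0.1, -0.8]
opening: 0.998
```

>>> arm_command(translation=[[0,0.2,0],[0,0.4,0],[0,0.475,0],[0,0.475,0],[0,0.475,0]], rotation=[[0,0,0],[0,0,0],[0,0,0],[0,0,0],[0,0,0]], grip=[-1,-1,-1,-1,-1])

```text
time_s: 5.15
position: [0.5577, 0.19, 0.042]
tcp_rot: [[0.433, 0.002, 0.901], [-0.901, 0.0, 0.433], [0.001, -1.0, 0.002]]
force: [-0.1, -0.4, 0.2]
opening: 1.001
```

>>> arm_command(translation=[[0,0,0],[0,0,0],[0,0,0],[0,0,0],[0,0,0]], rotation=[[0,0,0],[0,0,0],[0,0,0],[0,0,0],[0,0,0]], grip=[-0.4,0,0.3,0.6,1])

```text
time_s: 5.65
position: [0.5569, 0.1899, 0.041]
tcp_rot: [[0.433, 0.0, 0.901], [-0.901, 0.0, 0.433], [0.0, -1.0, 0.0]]
force: [-0.3, 1.0, -0.3]
opening: 0.63
```

>>> arm_command(translation=[[0,0,0],[0,0,0],[0,0,0],[0,0,0],[0,0,0]], rotation=[[0,0,0],[0,0,0],[0,0,0],[0,0,0],[0,0,0]], grip=[1,1,1,1,1])

```text
time_s: 6.15
position: [0.5569, 0.1899, 0.0408]
tcp_rot: [[0.433, 0.0, 0.901], [-0.901, -0.0, 0.433], [0.0, -1.0, -0.0]]
force: [0.5, 0.4, 0.8]
opening: 0.169
```

>>> arm_command(translation=[[0,0,0],[0,0,0],[0,0,0]], rotation=[[0,0,0],[0,0,0],[0,0,0]], grip=[1,1,1])

```text
time_s: 6.45
position: [0.5569, 0.1899, 0.0409]
tcp_rot: [[0.433, 0.0, 0.901], [-0.901, 0.0, 0.433], [0.0, -1.0, 0.0]]
force: [0.1, -0.2, 0.2]
opening: 0.009
```

```bash
python3 - <<'E'
from h import *
s=bot.read_state();print(s['opening'])
c=cam('wrist');a=cam('scene')['image'];b=cam('side')['image']
cr=lambda i,x0,y0,x1,y1:cv2.resize(i[y0:y1,x0:x1],(260,260),interpolation=2)
cv2.imwrite('pics/w2.png',np.hstack([cr(c['image'],110,60,390,340),cr(a,290,150,390,250),cr(b,160,120,250,210)]))
E
```

```text
0.008801365520334434
```

View pics/w2.png

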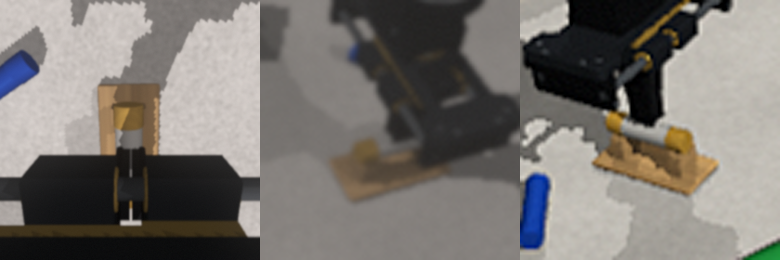

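The wrist crop shows the pads almost together at (130,185), but the side crop shows the fuse still level on its saddles with the fingers behind or above it. I don't trust this, so I'm zooming in with the TCP and fuse points projected.

```bash
python3 - <<'E'
from h import *
s=bot.read_state();R=np.array(s['tcp_rot']);p=np.array(s['position'])
out=[]
for n,(x0,y0,w) in dict(wrist=(170,80,170),side=(175,135,60)).items():
    c=cam(n);im=c['image'][y0:y0+w,x0:x0+w];k=400/w;im=cv2.resize(im,(400,400),interpolation=2)
    for col,P in (((0,0,255),p),((0,255,0),p+R[:,1]*.022),((255,0,255),p+R[:,0]*.038+R[:,1]*.005),((255,0,255),p-R[:,0]*.038+R[:,1]*.005)):
        q=proj(c,P);print(n,q.round(1));cv2.circle(im,tuple(int(v) for v in (q-[x0,y0])*k),4,col,1)
    out.append(im)
cv2.imwrite('pics/w3.png',np.hstack(out))
E
```

```text
wrist [251.9 230.6]
wrist [251.8 218.2]
wrist [251.8 276.8]
wrist [252.  172.5]
side [203.8 163.1]
side [204.7 170.3]
side [217.  168.7]
side [191.3 160.9]
```

View pics/w3.png

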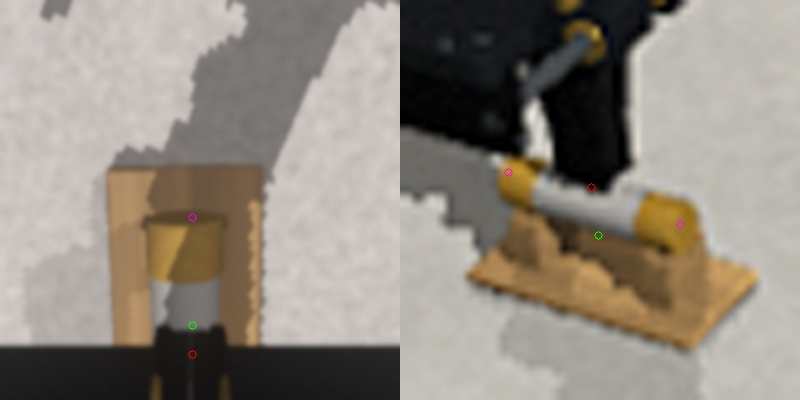

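The side crop shows the fuse fully in front of and below the fingers, with its ends matching the projected points at z=0.036. The fingers end right at its top edge (204,163), so they seem to have shut above or in the fuse rather than around it. I'll check the tip extent and lift a little with the fingers shut to see where the tips really are.

>>> arm_command(translation=[[0,-0.15,0],[0,-0.35,0],[0,-0.5,0],[0,-0.5,0]], rotation=[[0,0,0],[0,0,0],[0,0,0],[0,0,0]], grip=[1,1,1,1])

```text
time_s: 7.1
position: [0.5585, 0.1902, 0.0833]
tcp_rot: [[0.433, 0.005, 0.901], [-0.901, 0.001, 0.433], [0.001, -1.0, 0.005]]
force: [0.2, 1.1, -0.3]
opening: 0.0
```

```bash
python3 - <<'E'
from h import *
s=bot.read_state();R=np.array(s['tcp_rot']);p=np.array(s['position'])
print(bot.tip_extent,[a for a in dir(bot) if a[0]!='_'],p,s['opening'],s['force'])
out=[]
for n,(x0,y0,w) in dict(wrist=(170,80,170),side=(170,110,80)).items():
    c=cam(n);im=c['image'][y0:y0+w,x0:x0+w];k=400/w;im=cv2.resize(im,(400,400),interpolation=2)
    for col,P in (((0,0,255),p),((0,255,0),p+R[:,1]*.022)):
        q=proj(c,P);cv2.circle(im,tuple(int(v) for v in (q-[x0,y0])*k),4,col,1)
    out.append(im)
cv2.imwrite('pics/w4.png',np.hstack(out))
E
```

```text
0.022 ['PlanningError', 'hand_in', 'read_state', 'tip_extent'] [0.55854273 0.19017154 0.08325618] 3.764511188638023e-05 [ 0.16484596  1.12826787 -0.34105352]
```

View pics/w4.png

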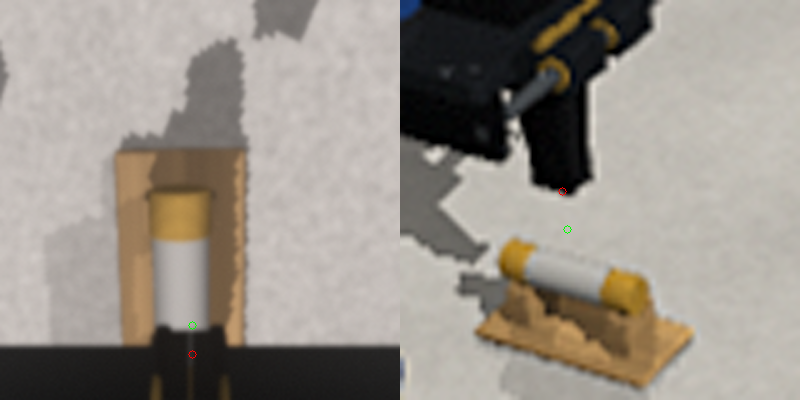

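The lifted view shows the shut fingertips right at the reported TCP (red), not 22 mm ahead of it. So the real finger reach is about 20+ mm shorter than stated, and the earlier grasp closed just above the untouched fuse. I'll reopen and go lower, to TCP z≈0.017.

>>> arm_command(translation=[[0,0,-0.02],[0,0,-0.02],[0,0,-0.02],[0,0,-0.02],[0,0,-0.02]], rotation=[[0,0,0],[0,0,0],[0,0,0],[0,0,0],[0,0,0]], grip=[-1,-1,-1,-1,-1])

```text
time_s: 7.7
position: [0.5554, 0.1892, 0.0806]
tcp_rot: [[0.433, -0.0, 0.901], [-0.901, -0.0, 0.433], [-0.0, -1.0, -0.0]]
force: [-0.6, -1.1, -0.4]
opening: 0.377
```

>>> arm_command(translation=[[0,0,0],[0,0,0],[0,0,0],[0,0,0],[0,0,0]], rotation=[[0,0,0],[0,0,0],[0,0,0],[0,0,0],[0,0,0]], grip=[-1,-1,-1,-1,-1])

```text
time_s: 8.2
position: [0.5555, 0.1892, 0.0809]
tcp_rot: [[0.433, 0.0, 0.901], [-0.901, 0.0, 0.433], [0.0, -1.0, 0.0]]
force: [-0.4, -0.1, 0.2]
opening: 0.835
```

>>> arm_command(translation=[[0,0.15,0],[0,0.3,0],[0,0.45,0],[0,0.5,0],[0,0.55,0]], rotation=[[0,0,0],[0,0,0],[0,0,0],[0,0,0],[0,0,0]], grip=[-1,-1,-1,-1,-1])

```text
time_s: 8.7
position: [0.5549, 0.1891, 0.0357]
tcp_rot: [[0.433, -0.002, 0.901], [-0.901, -0.0, 0.433], [-0.0, -1.0, -0.002]]
force: [0.1, -0.1, 0.4]
opening: 1.001
```

>>> arm_command(translation=[[0,0.05,0],[0,0.1,0],[0,0.15,0],[0,0.2,0],[0,0.25,0]], rotation=[[0,0,0],[0,0,0],[0,0,0],[0,0,0],[0,0,0]], grip=[-1,-1,-1,-1,-1])

```text
time_s: 9.2
position: [0.5556, 0.1892, 0.0167]
tcp_rot: [[0.433, 0.0, 0.901], [-0.901, 0.0, 0.433], [0.0, -1.0, 0.0]]
force: [-0.4, -0.0, 0.1]
opening: 1.001
```

>>> arm_command(translation=[[0,0,0],[0,0,0],[0,0,0],[0,0,0],[0,0,0]], rotation=[[0,0,0],[0,0,0],[0,0,0],[0,0,0],[0,0,0]], grip=[0.2,0.2,0.2,0.2,0.2])

```text
time_s: 9.7
position: [0.5556, 0.1892, 0.017]
tcp_rot: [[0.433, 0.0, 0.901], [-0.901, 0.0, 0.433], [0.0, -1.0, 0.0]]
force: [0.1, -0.2, -0.1]
opening: 0.633
```

>>> arm_command(translation=[[0,0,0],[0,0,0],[0,0,0],[0,0,0],[0,0,0]], rotation=[[0,0,0],[0,0,0],[0,0,0],[0,0,0],[0,0,0]], grip=[1,1,1,1,1])

```text
time_s: 10.2
position: [0.5555, 0.1892, 0.0169]
tcp_rot: [[0.433, 0.0, 0.901], [-0.901, 0.0, 0.433], [0.0, -1.0, 0.0]]
force: [0.1, 0.4, -0.2]
opening: 0.23
```

>>> arm_command(translation=[[0,0,0],[0,0,0],[0,0,0]], rotation=[[0,0,0],[0,0,0],[0,0,0]], grip=[1,1,1])

```text
time_s: 10.5
position: [0.5555, 0.1892, 0.0168]
tcp_rot: [[0.433, 0.0, 0.901], [-0.901, 0.0, 0.433], [0.0, -1.0, 0.0]]
force: [0.1, 0.3, -1.1]
opening: 0.231
```

>>> arm_command(translation=[[0,-0.2,0],[0,-0.5,0],[0,-1,0]], rotation=[[0,0,0],[0,0,0],[0,0,0]], grip=[1,1,1])

```text
time_s: 10.8
position: [0.5531, 0.1887, 0.0953]
tcp_rot: [[0.433, -0.007, 0.901], [-0.901, -0.001, 0.433], [-0.002, -1.0, -0.006]]
force: [0.5, 1.7, -0.2]
opening: 0.233
```

>>> arm_command(translation=[[0.4,-0.5,-0.22],[0.85,-1,-0.46],[0.85,-1,-0.46]], rotation=[[0,0,0],[0,0,0],[0,0,0]], grip=[1,1,1])

```text
time_s: 11.1
position: [0.5541, 0.1093, 0.1808]
tcp_rot: [[0.431, 0.007, 0.902], [-0.902, -0.001, 0.431], [0.004, -1.0, 0.006]]
force: [1.0, 0.9, -0.3]
opening: 0.234
```

>>> arm_command(translation=[[0.45,-0.2,-0.25],[0.9,-0.3,-0.5]], rotation=[[0,0,0],[0,0,0]], grip=[1,1])

```text
time_s: 11.3
position: [0.5468, 0.0295, 0.2015]
tcp_rot: [[0.435, 0.001, 0.901], [-0.901, 0.0, 0.435], [0.0, -1.0, 0.001]]
force: [0.4, -0.1, -1.2]
opening: 0.228
```

>>> arm_command(translation=[[0.45,0,-0.25],[0.9,0,-0.5]], rotation=[[0,0,0],[0,0,0]], grip=[1,1])

```text
time_s: 11.5
position: [0.5414, -0.0534, 0.2005]
tcp_rot: [[0.434, -0.001, 0.901], [-0.901, 0.001, 0.434], [-0.001, -1.0, -0.0]]
force: [0.1, 0.1, -0.6]
opening: 0.232
```

>>> arm_command(translation=[[0.45,0,-0.25],[0.9,0,-0.5]], rotation=[[0,0,0],[0,0,0]], grip=[1,1])

```text
time_s: 11.7
position: [0.5363, -0.1356, 0.2]
tcp_rot: [[0.433, -0.002, 0.901], [-0.901, 0.001, 0.433], [-0.002, -1.0, -0.001]]
force: [0.3, 0.1, -1.0]
opening: 0.227
```

>>> arm_command(translation=[[0.45,0,-0.25],[0.9,0,-0.5]], rotation=[[0,0,0],[0,0,0]], grip=[1,1])

```text
time_s: 11.9
position: [0.5316, -0.2178, 0.1998]
tcp_rot: [[0.433, -0.001, 0.901], [-0.901, 0.002, 0.433], [-0.002, -1.0, -0.001]]
force: [0.1, -0.4, -0.9]
opening: 0.229
```

>>> arm_command(translation=[[0.45,0,-0.25],[0.9,0,-0.5],[0.9,0,-0.5]], rotation=[[0,0,0],[0,0,0],[0,0,0]], grip=[1,1,1])

```text
time_s: 12.2
position: [0.5273, -0.3045, 0.1999]
tcp_rot: [[0.429, 0.001, 0.904], [-0.904, -0.003, 0.429], [0.003, -1.0, -0.0]]
force: [-0.3, -0.2, -0.4]
opening: 0.23
```

>>> arm_command(translation=[[0,0,0],[0,0,0],[0,0,0],[0,0,0],[0,0,0]], rotation=[[0,0.14,0],[0,0.28,0],[0,0.42,0],[0,0.56,0],[0,0.58,0]], grip=[1,1,1,1,1])

```text
time_s: 12.7
position: [0.5271, -0.2976, 0.1998]
tcp_rot: [[-0.159, -0.002, 0.987], [-0.987, 0.002, -0.159], [-0.002, -1.0, -0.002]]
force: [-0.4, 0.1, -0.8]
opening: 0.235
```

>>> arm_command(translation=[[0,0,0],[0,0,0],[0,0,0],[0,0,0],[0,0,0]], rotation=[[0,0.14,0],[0,0.28,0],[0,0.42,0],[0,0.565,0],[0,0.565,0]], grip=[1,1,1,1,1])

```text
time_s: 13.2
position: [0.5273, -0.2982, 0.2003]
tcp_rot: [[-0.68, -0.001, 0.733], [-0.733, 0.001, -0.68], [-0.0, -1.0, -0.001]]
force: [-0.2, 0.1, -1.5]
opening: 0.232
```

```bash
python3 - <<'E'
from h import *
s=bot.read_state();R=np.array(s['tcp_rot']);print(s['time_s'],s['position'],R.round(3).tolist(),s['opening'],s['force'],s['joint_positions'])
c=cam('wrist');cv2.imwrite('pics/w5.png',cv2.resize(c['image'],(800,600),interpolation=2))
for t in ('mount','bed_mark','spring_mark','bar_mark','stop_mark','cheek_mark'):
    for d in models.spot_point('wrist',t)[:2]:
        uv=np.array(d['point'])*[512,384];print(t,round(d['conf'],2),uv.round(1),onz(c,uv,Z[t]).round(4))
E
```

```text
13.2 [ 0.52726358 -0.29817676  0.20027446] [[-0.68, -0.001, 0.733], [-0.733, 0.001, -0.68], [-0.0, -1.0, -0.001]] 0.2318853954702957 [-0.2289507   0.07342639 -1.51353264] [-4.00570843e+01  2.97060331e+01  8.57699491e+01  1.92732930e-02
  6.46077013e+01  2.80761688e+00]
spring_mark 0.57 [258.2 146.5] [ 0.5559 -0.2784  0.043 ]
stop_mark 0.92 [256.5 146. ] [ 0.5546 -0.2769  0.04  ]
cheek_mark 0.68 [255.6 144.7] [ 0.5548 -0.2751  0.04  ]
```

View pics/w5.png

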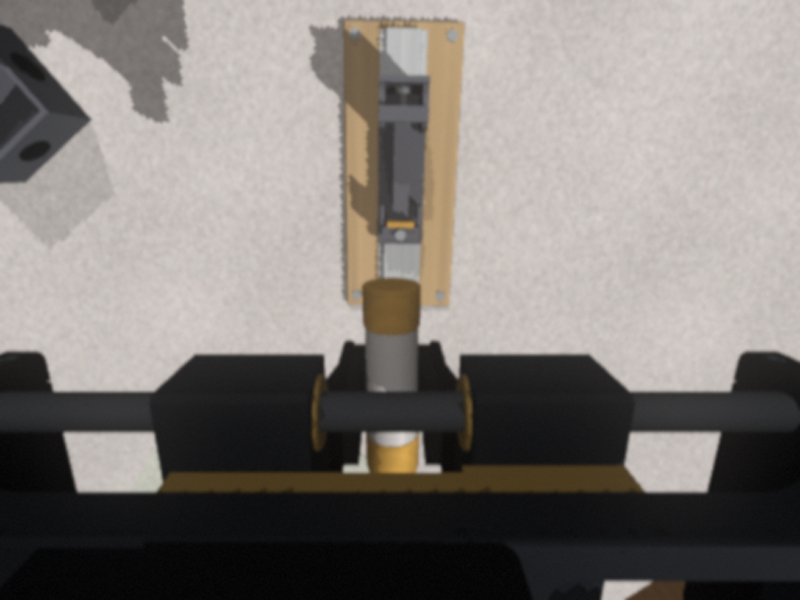

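The wrist view shows the fuse gripped squarely: near end at (391,280), axis vertical. The plate runs from rows 20 to 304, the stop blade is the yellow line at row ~225, and the bar is at rows ~107–121. I'll rectify onto known heights for exact numbers.

```bash
cat > rect.py <<'E'
from h import *
s=bot.read_state();R=np.array(s['tcp_rot']);p=np.array(s['position']);c=cam('wrist')
th0=np.deg2rad(47);ux=np.array([np.cos(th0),np.sin(th0)]);uy=np.array([-ux[1],ux[0]]);O=np.array([.585,-.243])
sc=2500 # px/m
def warp(z,w=(.26,.12)):
    # out px (i,j): i along plate y(-) , j along x ; x right = plate +x, up = plate +y
    pts=[];src=[]
    for a,b in((-.13,-.06),(.13,-.06),(.13,.06),(-.13,.06)):
        q=O+a*ux+b*uy;src.append(proj(c,[*q,z]));pts.append([(a+.13)*sc,(.06-b)*sc])
    M=cv2.getPerspectiveTransform(np.float32(src),np.float32(pts))
    return cv2.warpPerspective(c['image'],M,(650,300),flags=cv2.INTER_CUBIC)
E
python3 - <<'E'
from rect import *
im=warp(.006);hsv=cv2.cvtColor(im,cv2.COLOR_BGR2HSV)
m=((hsv[...,1]>70)&(hsv[...,0]>8)&(hsv[...,0]<25)).astype(np.uint8)*255
m[:, :170]=0 
m=cv2.morphologyEx(m,cv2.MORPH_OPEN,np.ones((5,5)))
n=max(cv2.findContours(m,0,2)[0],key=cv2.contourArea)
# edges per column
for x in range(180,650,40):
    ys=np.where(m[:,x])[0];print(x,(ys.min(),ys.max()) if len(ys) else None,end=' ')
xs=[np.where(m[y])[0].max() if m[y].any() else 0 for y in range(60,240,20)];print('\nright edge',xs)
a=warp(.040);b=warp(.062)
h=cv2.cvtColor(a,cv2.COLOR_BGR2HSV)
y=((h[...,1]>120)&(h[...,2]>110)).astype(np.uint8)
y[:100]=0;y[200:]=0
ys,xs=np.where(y);print('yellow',np.percentile(xs,[2,50,98]),np.percentile(ys,[2,50,98]))
v=np.vstack([i[60:240,100:] for i in(im,a,b)])
v=cv2.resize(v,None,fx=1.1,fy=1.1)
for k in range(0,v.shape[1],55): cv2.line(v,(k,0),(k,6),(0,0,255),1)
cv2.imwrite('pics/r1.png',v)
E
```

```text
180 (np.int64(40), np.int64(259)) 220 (np.int64(40), np.int64(259)) 260 (np.int64(41), np.int64(259)) 300 (np.int64(42), np.int64(261)) 340 (np.int64(42), np.int64(261)) 380 (np.int64(43), np.int64(262)) 420 (np.int64(43), np.int64(262)) 460 (np.int64(45), np.int64(263)) 500 (np.int64(46), np.int64(263)) 540 (np.int64(46), np.int64(263)) 580 (np.int64(49), np.int64(151)) 620 None 
right edge [np.int64(580), np.int64(580), np.int64(580), np.int64(580), np.int64(579), np.int64(578), np.int64(578), np.int64(578), np.int64(578)]
yellow [  4.  52. 224.] [108. 134. 167.]
```

View pics/r1.png

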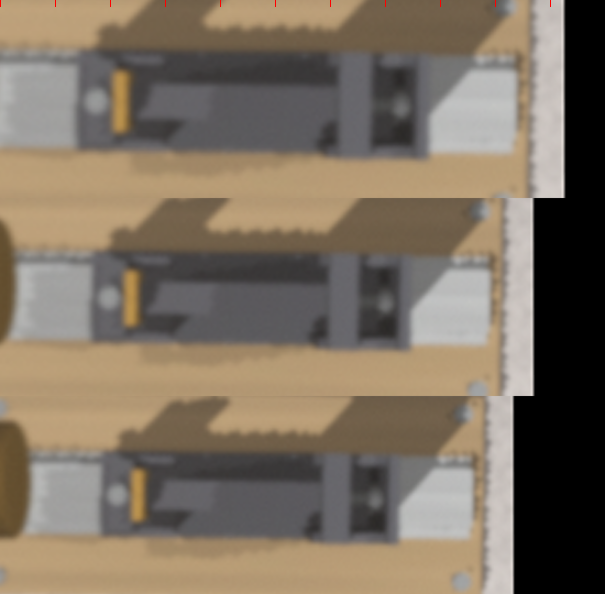

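The planes agree. The bar (a = 27.5–37.6 mm) and the stop (−40.4 mm) both put the holder 6 mm towards +x of nominal. That gives bed centre B≈(0.5838,−0.2453) and plate yaw ≈46.2°. Now I'll align over the bay and tip the fuse 22°.

>>> arm_command(translation=[[-0.31,0.19,0.03],[-0.625,0.375,0.063],[-0.625,0.375,0.063]], rotation=[[0,0.016,0],[0,0.016,0],[0,0.016,0]], grip=[1,1,1])

```text
time_s: 13.9
position: [0.5658, -0.2634, 0.1688]
tcp_rot: [[-0.692, -0.002, 0.722], [-0.722, 0.003, -0.692], [-0.001, -1.0, -0.004]]
force: [-1.1, 0.5, -0.7]
opening: 0.234
```

>>> arm_command(translation=[[0,0,0],[0,0,0],[0,0,0],[0,0,0],[0,0,0]], rotation=[[0,0,-0.13],[0,0,-0.26],[0,0,-0.367],[0,0,-0.367],[0,0,-0.367]], grip=[1,1,1,1,1])

```text
time_s: 14.4
position: [0.5652, -0.2659, 0.1707]
tcp_rot: [[-0.643, -0.26, 0.72], [-0.668, -0.269, -0.694], [0.374, -0.928, -0.001]]
force: [0.2, -0.6, -0.6]
opening: 0.232
```

```bash
cat > st.py <<'E'
from h import *
B=np.array([.5838,-.2453,0]);t=np.deg2rad(46.2);m=np.array([np.cos(t),np.sin(t),0]);n=np.array([-m[1],m[0],0])
def st():
    s=bot.read_state();R=np.array(s['tcp_rot']);p=np.array(s['position'])
    C=p+R@[.0002,-.019,0];ax=-R[:,0];th=np.arcsin(-ax[2])
    print('t',round(s['time_s'],2),'u,v,z mm',(1e3*np.array([(C-B)@m,(C-B)@n,C[2]])).round(2),'tilt',np.rad2deg(th).round(2),'yawerr',np.rad2deg(np.arctan2(ax@n,ax@m)).round(2),'jaw z tilt',R[2,2].round(4),
     'F m,n,z',np.array([s['force']@m,s['force']@n,s['force'][2]]).round(2),'open',round(s['opening'],3))
    return R,C,th
def cmd(R,C,u,v,z):
    T=B+u*m/1e3+v*n/1e3;T[2]=z/1e3;print((u,v,z),'cmd',(R.T@(T-C)/.08).round(3))
E
python3 - <<'E'
from st import *
R,C,th=st();cmd(R,C,-20,0,85);cmd(R,C,-20,0,55.3)
print('unit per mm: m',(R.T@m/80).round(4),'up',(R.T@[0,0,1]/80).round(4))
E
```

```text
t 14.4 u,v,z mm [-20.85  -0.86 188.39] tilt 21.94 yawerr -0.1 jaw z tilt -0.0008 F m,n,z [-0.32 -0.59 -0.6 ] open 0.232
(-20, 0, 85) cmd [-0.493  1.195 -0.01 ]
(-20, 0, 55.3) cmd [-0.631  1.539 -0.009]
unit per mm: m [-0.0116 -0.0047 -0.    ] up [ 0.0047 -0.0116 -0.    ]
```

>>> arm_command(translation=[[-0.13,0.3,-0.01],[-0.25,0.6,-0.01],[-0.25,0.6,-0.01]], rotation=[[0,0,0],[0,0,0],[0,0,0]], grip=[1,1,1])

```text
time_s: 14.7
position: [0.5616, -0.2654, 0.1163]
tcp_rot: [[-0.644, -0.266, 0.718], [-0.667, -0.265, -0.696], [0.375, -0.927, -0.007]]
force: [-0.5, -0.5, -0.2]
opening: 0.235
```

>>> arm_command(translation=[[-0.13,0.3,0],[-0.243,0.595,0],[-0.243,0.595,0],[-0.243,0.595,0]], rotation=[[0,0,0],[0,0,0],[0,0,0],[0,0,0]], grip=[1,1,1,1])

```text
time_s: 15.1
position: [0.565, -0.2661, 0.0687]
tcp_rot: [[-0.645, -0.26, 0.719], [-0.666, -0.27, -0.695], [0.375, -0.927, 0.001]]
force: [-0.2, -1.4, 0.7]
opening: 0.233
```

```bash
python3 - <<'E'
from st import *
R,C,th=st();cmd(R,C,-20,0,55.3)
out=[]
for nme,(x0,y0,w) in dict(wrist=(170,60,170),side=(295,205,90)).items():
    c=cam(nme);im=c['image'][y0:y0+w,x0:x0+w];k=400/w;im=cv2.resize(im,(400,400),interpolation=2)
    a=-R[:,0];d=-R[:,1]
    P=[C+.038*a+.0105*d,C+.038*a-.0105*d,C-.038*a,B+.033*m+[0,0,.055],B+.030*m+.010*n+[0,0,.062],B+.030*m-.010*n+[0,0,.062],B-.038*m+.01*n+[0,0,.04],B-.038*m-.01*n+[0,0,.04]]
    for i,q in enumerate(P):
        q=proj(c,q);cv2.circle(im,tuple(int(v) for v in (q-[x0,y0])*k),3,(0,0,255) if i<3 else (0,255,0),1)
    out.append(im)
cv2.imwrite('pics/p1.png',np.hstack(out))
E
```

```text
t 15.1 u,v,z mm [-21.08  -0.9   86.41] tilt 22.01 yawerr -0.27 jaw z tilt 0.0007 F m,n,z [-1.1  -0.81  0.75] open 0.233
(-20, 0, 55.3) cmd [-0.158  0.356 -0.012]
```

View pics/p1.png

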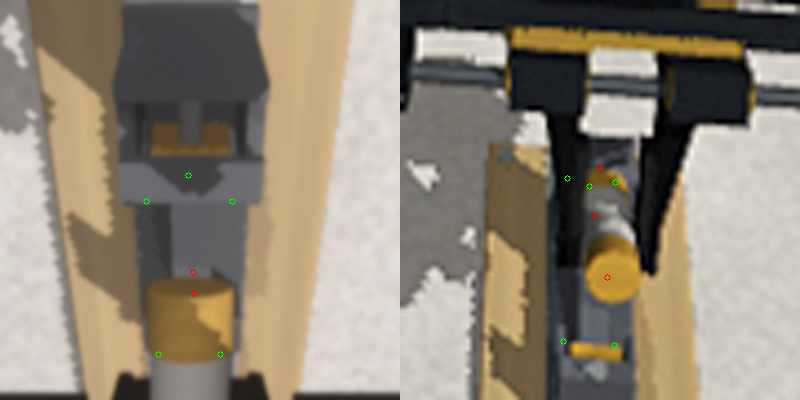

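The picture confirms the bar edge within ~1 mm (predicted row 201, seen 203) and the fuse end at row ~280. The fuse sits about 0.9 mm left of the bay's middle, so I'm adding that correction while lowering to the entry pose.

>>> arm_command(translation=[[-0.04,0.1,0.011],[-0.08,0.2,0.011],[-0.11,0.27,0.011],[-0.139,0.345,0.011],[-0.139,0.345,0.011]], rotation=[[0,0,0],[0,0,0],[0,0,0],[0,0,0],[0,0,0]], grip=[1,1,1,1,1])

```text
time_s: 15.7
position: [0.5649, -0.2651, 0.0363]
tcp_rot: [[-0.643, -0.263, 0.72], [-0.667, -0.269, -0.694], [0.376, -0.927, -0.002]]
force: [0.2, 0.2, -1.3]
opening: 0.23
```

>>> arm_command(translation=[[0,0,0],[0,0,0]], rotation=[[0,0,0],[0,0,0]], grip=[1,1])

```text
time_s: 15.9
position: [0.5659, -0.2657, 0.0378]
tcp_rot: [[-0.644, -0.26, 0.72], [-0.667, -0.27, -0.694], [0.375, -0.927, 0.0]]
force: [0.2, -0.7, -1.5]
opening: 0.231
```

```bash
python3 - <<'E'
from st import *
R,C,th=st();cmd(R,C,-10,-1.8,55.3)
E
```

```text
t 15.9 u,v,z mm [-20.13  -1.21  55.45] tilt 22.02 yawerr -0.19 jaw z tilt 0.0003 F m,n,z [-0.37 -0.69 -1.53] open 0.231
(-10, -1.8, 55.3) cmd [-0.118 -0.046  0.007]
```

>>> arm_command(translation=[[-0.035,-0.014,0.006],[-0.07,-0.028,0.006],[-0.1,-0.04,0.006],[-0.116,-0.047,0.006],[-0.116,-0.047,0.006]], rotation=[[0,0,0],[0,0,0],[0,0,0],[0,0,0],[0,0,0]], grip=[1,1,1,1,1])

```text
time_s: 16.4
position: [0.5734, -0.2585, 0.0378]
tcp_rot: [[-0.644, -0.26, 0.72], [-0.667, -0.27, -0.694], [0.375, -0.927, 0.0]]
force: [0.2, -0.2, -0.7]
opening: 0.229
```

>>> arm_command(translation=[[-0.012,-0.005,0],[-0.012,-0.005,0]], rotation=[[0,0,0],[0,0,0]], grip=[1,1])

```text
time_s: 16.6
position: [0.5738, -0.2579, 0.0377]
tcp_rot: [[-0.644, -0.26, 0.719], [-0.667, -0.27, -0.695], [0.375, -0.927, -0.0]]
force: [0.6, 0.9, -0.1]
opening: 0.23
```

>>> arm_command(translation=[[-0.012,-0.005,0],[-0.012,-0.005,0]], rotation=[[0,0,0],[0,0,0]], grip=[1,1])

```text
time_s: 16.8
position: [0.5746, -0.2572, 0.0377]
tcp_rot: [[-0.644, -0.26, 0.719], [-0.667, -0.27, -0.695], [0.375, -0.927, 0.0]]
force: [0.7, -0.1, -0.1]
opening: 0.232
```

>>> arm_command(translation=[[-0.012,-0.005,0],[-0.012,-0.005,0]], rotation=[[0,0,0],[0,0,0]], grip=[1,1])

```text
time_s: 17.0
position: [0.5753, -0.2565, 0.0377]
tcp_rot: [[-0.644, -0.26, 0.719], [-0.667, -0.27, -0.694], [0.375, -0.927, 0.0]]
force: [-0.8, 0.7, 0.0]
opening: 0.232
```

>>> arm_command(translation=[[-0.012,-0.005,0],[-0.012,-0.005,0]], rotation=[[0,0,0],[0,0,0]], grip=[1,1])

```text
time_s: 17.2
position: [0.5761, -0.2557, 0.0378]
tcp_rot: [[-0.644, -0.26, 0.72], [-0.667, -0.27, -0.694], [0.375, -0.927, 0.0]]
force: [0.5, -0.6, -0.2]
opening: 0.229
```

```bash
python3 - <<'E'
from st import *
R,C,th=st()
E
```

```text
t 17.2 u,v,z mm [-5.92 -1.62 55.44] tilt 22.01 yawerr -0.19 jaw z tilt 0.0001 F m,n,z [-0.05 -0.77 -0.22] open 0.229
```

>>> arm_command(translation=[[-0.012,-0.005,0],[-0.012,-0.005,0]], rotation=[[0,0,0],[0,0,0]], grip=[1,1])

```text
time_s: 17.4
position: [0.5765, -0.2551, 0.0378]
tcp_rot: [[-0.644, -0.261, 0.72], [-0.667, -0.27, -0.694], [0.375, -0.927, -0.0]]
force: [0.2, -1.4, -0.7]
opening: 0.234
```

>>> arm_command(translation=[[-0.012,-0.005,0],[-0.012,-0.005,0]], rotation=[[0,0,0],[0,0,0]], grip=[1,1])

```text
time_s: 17.6
position: [0.577, -0.2546, 0.0378]
tcp_rot: [[-0.643, -0.261, 0.719], [-0.667, -0.27, -0.695], [0.376, -0.927, -0.0]]
force: [-1.8, -1.4, -1.0]
opening: 0.234
```

>>> arm_command(translation=[[-0.012,-0.005,0],[-0.012,-0.005,0]], rotation=[[0,0,0],[0,0,0]], grip=[1,1])

```text
time_s: 17.8
position: [0.5778, -0.2537, 0.0378]
tcp_rot: [[-0.644, -0.261, 0.719], [-0.667, -0.27, -0.695], [0.376, -0.927, -0.0]]
force: [-1.9, -1.6, -0.9]
opening: 0.236
```

>>> arm_command(translation=[[-0.012,-0.005,0],[-0.012,-0.005,0]], rotation=[[0,0,0],[0,0,0]], grip=[1,1])

```text
time_s: 18.0
position: [0.5786, -0.2529, 0.0378]
tcp_rot: [[-0.644, -0.261, 0.719], [-0.667, -0.27, -0.695], [0.376, -0.927, -0.0]]
force: [-2.5, -3.2, -0.3]
opening: 0.23
```

```bash
python3 - <<'E'
from st import *
R,C,th=st()
E
```

```text
t 18.0 u,v,z mm [-2.15 -1.55 55.48] tilt 22.06 yawerr -0.18 jaw z tilt -0.0003 F m,n,z [-4.06 -0.46 -0.34] open 0.23
```

Contact starts at u≈−5.5 mm and the force is climbing as the spring law says (about 4 N now). Continuing to press in 1 mm steps.

>>> arm_command(translation=[[-0.012,-0.005,0],[-0.023,-0.009,0],[-0.023,-0.009,0]], rotation=[[0,0,0],[0,0,0],[0,0,0]], grip=[1,1,1])

```text
time_s: 18.3
position: [0.58, -0.2515, 0.0378]
tcp_rot: [[-0.644, -0.261, 0.72], [-0.667, -0.27, -0.694], [0.376, -0.927, -0.0]]
force: [-2.8, -3.1, 0.2]
opening: 0.228
```

>>> arm_command(translation=[[-0.012,-0.005,0],[-0.023,-0.009,0],[-0.023,-0.009,0]], rotation=[[0,0,0],[0,0,0],[0,0,0]], grip=[1,1,1])

```text
time_s: 18.6
position: [0.5812, -0.2502, 0.0378]
tcp_rot: [[-0.643, -0.261, 0.72], [-0.667, -0.27, -0.694], [0.376, -0.927, -0.0]]
force: [-3.2, -4.6, -0.3]
opening: 0.229
```

>>> arm_command(translation=[[-0.006,-0.0025,0],[-0.006,-0.0025,0],[-0.006,-0.0025,0]], rotation=[[0,0,0],[0,0,0],[0,0,0]], grip=[1,1,1])

```text
time_s: 18.9
position: [0.5813, -0.25, 0.0378]
tcp_rot: [[-0.643, -0.262, 0.719], [-0.667, -0.27, -0.695], [0.376, -0.926, -0.001]]
force: [-3.1, -4.9, 0.0]
opening: 0.228
```

```bash
python3 - <<'E'
from st import *
R,C,th=st()
for i in range(4):
    cam('wrist');st()
E
```

```text
t 18.9 u,v,z mm [ 1.86 -1.5  55.47] tilt 22.11 yawerr -0.17 jaw z tilt -0.0007 F m,n,z [-5.69 -1.13  0.05] open 0.228
t 18.95 u,v,z mm [ 1.86 -1.52 55.5 ] tilt 22.1 yawerr -0.18 jaw z tilt -0.0006 F m,n,z [-5.8  -0.12 -0.7 ] open 0.233
t 19.0 u,v,z mm [ 1.85 -1.5  55.48] tilt 22.11 yawerr -0.18 jaw z tilt -0.0007 F m,n,z [-5.67 -0.13 -0.21] open 0.229
t 19.05 u,v,z mm [ 1.87 -1.5  55.51] tilt 22.1 yawerr -0.18 jaw z tilt -0.0006 F m,n,z [-6.16 -0.05 -0.19] open 0.229
t 19.1 u,v,z mm [ 1.88 -1.52 55.5 ] tilt 22.1 yawerr -0.18 jaw z tilt -0.0006 F m,n,z [-5.8  -0.37  0.16] open 0.233
```

>>> arm_command(translation=[[-0.01,-0.004,0],[-0.018,-0.0075,0],[-0.018,-0.0075,0],[-0.018,-0.0075,0]], rotation=[[0,0,0],[0,0,0],[0,0,0],[0,0,0]], grip=[1,1,1,1])

```text
time_s: 19.5
position: [0.5822, -0.2491, 0.0379]
tcp_rot: [[-0.643, -0.262, 0.719], [-0.667, -0.271, -0.695], [0.377, -0.926, -0.001]]
force: [-4.3, -4.8, -0.9]
opening: 0.232
```

```bash
python3 - <<'E'
from st import *
for i in range(3): st();cam('side')
s_,c_=np.sin,np.cos
def tcp(th,zl):
    t=np.deg2rad(th);C=np.array([42.67-38*c_(t)-10.5*s_(t),zl+38*s_(t)+10.5*c_(t)])
    return C+19*np.array([-s_(t),-c_(t)])
seq=[[(22,31.5),(19.5,31.5),(17,31.4),(14.5,31.4),(12,31.3)],[(12,31.3),(10.5,31.3),(9,31.2),(7.5,31.2),(6,31.1)],[(6,31.1),(4.5,31.1),(3,31.),(1.5,30.9),(0,30.8)]]
for g in seq:
    t=np.deg2rad(g[0][0]);X=np.array([-c_(t),s_(t)]);Y=np.array([-s_(t),-c_(t)])
    p0=tcp(*g[0])
    for q in g[1:]:
        d=tcp(*q)-p0;print(np.round([d@X/80,d@Y/80,0,(g[0][0]-q[0])/60],4).tolist())
E
```

```text
t 19.5 u,v,z mm [ 3.12 -1.48 55.54] tilt 22.14 yawerr -0.17 jaw z tilt -0.0008 F m,n,z [-6.46 -0.24 -0.93] open 0.232
t 19.55 u,v,z mm [ 3.11 -1.52 55.54] tilt 22.14 yawerr -0.17 jaw z tilt -0.0008 F m,n,z [-6.96 -0.67 -0.15] open 0.232
t 19.6 u,v,z mm [ 3.11 -1.5  55.55] tilt 22.14 yawerr -0.18 jaw z tilt -0.0008 F m,n,z [-6.84 -0.66 -0.75] open 0.231
[-0.015, 0.0166, 0.0, 0.0417]
[-0.0316, 0.0341, 0.0, 0.0833]
[-0.0486, 0.05, 0.0, 0.125]
[-0.0672, 0.0668, 0.0, 0.1667]
[-0.0095, 0.011, 0.0, 0.025]
[-0.0197, 0.0231, 0.0, 0.05]
[-0.0299, 0.0339, 0.0, 0.075]
[-0.0408, 0.0459, 0.0, 0.1]
[-0.0097, 0.0117, 0.0, 0.025]
[-0.02, 0.0245, 0.0, 0.05]
[-0.0305, 0.0373, 0.0, 0.075]
[-0.0414, 0.0499, 0.0, 0.1]
```

>>> arm_command(translation=[[-0.018,0.016,0],[-0.036,0.033,0],[-0.054,0.048,0],[-0.073,0.065,0],[-0.073,0.065,0]], rotation=[[0,0,0.042],[0,0,0.083],[0,0,0.125],[0,0,0.167],[0,0,0.167]], grip=[1,1,1,1,1])

```text
time_s: 20.15
position: [0.5838, -0.2473, 0.0305]
tcp_rot: [[-0.68, -0.146, 0.718], [-0.703, -0.149, -0.696], [0.209, -0.978, -0.001]]
force: [-4.3, -4.5, -2.7]
opening: 0.229
```

```bash
python3 - <<'E'
from st import *
for i in range(3): st();cam('side')
E
```

```text
t 20.15 u,v,z mm [ 2.31 -1.4  49.07] tilt 12.07 yawerr -0.25 jaw z tilt -0.0014 F m,n,z [-6.23  0.04 -2.68] open 0.229
t 20.2 u,v,z mm [ 2.67 -1.42 49.07] tilt 12.09 yawerr -0.23 jaw z tilt -0.0012 F m,n,z [-6.66 -0.54 -1.99] open 0.236
t 20.25 u,v,z mm [ 2.92 -1.42 49.05] tilt 12.1 yawerr -0.21 jaw z tilt -0.0012 F m,n,z [-6.14 -1.58 -1.6 ] open 0.229
```

>>> arm_command(translation=[[-0.006,-0.001,0],[-0.012,-0.003,0],[-0.012,-0.003,0],[-0.012,-0.003,0]], rotation=[[0,0,0],[0,0,0],[0,0,0],[0,0,0]], grip=[1,1,1,1])

```text
time_s: 20.7
position: [0.585, -0.2461, 0.0304]
tcp_rot: [[-0.679, -0.147, 0.72], [-0.704, -0.151, -0.694], [0.21, -0.978, -0.001]]
force: [-3.9, -5.3, -1.8]
opening: 0.228
```

```bash
python3 - <<'E'
from st import *
for i in range(4): st();cam('side')
E
```

```text
t 20.7 u,v,z mm [ 4.1  -1.46 49.05] tilt 12.14 yawerr -0.15 jaw z tilt -0.0011 F m,n,z [-6.47 -0.85 -1.76] open 0.228
t 20.75 u,v,z mm [ 4.09 -1.45 49.03] tilt 12.14 yawerr -0.15 jaw z tilt -0.0011 F m,n,z [-7.28 -1.34 -1.47] open 0.231
t 20.8 u,v,z mm [ 4.08 -1.46 49.04] tilt 12.14 yawerr -0.16 jaw z tilt -0.0011 F m,n,z [-7.97 -0.3  -2.79] open 0.228
t 20.85 u,v,z mm [ 4.08 -1.44 49.05] tilt 12.14 yawerr -0.16 jaw z tilt -0.0011 F m,n,z [-8.3  -0.9  -1.93] open 0.234
```

Spring pressed to ~9 mm (7.5 N) and the high end clears the stop by about 2.7 mm. Tipping down further.

>>> arm_command(translation=[[-0.0095,0.011,0],[-0.02,0.023,0],[-0.03,0.034,0],[-0.041,0.046,0],[-0.041,0.046,0]], rotation=[[0,0,0.025],[0,0,0.05],[0,0,0.075],[0,0,0.1],[0,0,0.1]], grip=[1,1,1,1,1])

```text
time_s: 21.4
position: [0.5864, -0.2447, 0.026]
tcp_rot: [[-0.691, -0.075, 0.719], [-0.715, -0.076, -0.695], [0.106, -0.994, -0.001]]
force: [-5.4, -5.5, -2.7]
opening: 0.232
```

```bash
python3 - <<'E'
from st import *
for i in range(3): st();cam('side')
E
```

```text
t 21.4 u,v,z mm [ 4.01 -1.47 44.89] tilt 6.1 yawerr -0.21 jaw z tilt -0.0012 F m,n,z [-7.65  0.11 -2.65] open 0.232
t 21.45 u,v,z mm [ 4.18 -1.42 44.89] tilt 6.12 yawerr -0.19 jaw z tilt -0.0012 F m,n,z [-7.39 -0.71 -2.45] open 0.231
t 21.5 u,v,z mm [ 4.33 -1.45 44.9 ] tilt 6.12 yawerr -0.18 jaw z tilt -0.0011 F m,n,z [-5.98 -0.09 -2.96] open 0.229
```

>>> arm_command(translation=[[-0.0097,0.011,0],[-0.02,0.023,0],[-0.0305,0.035,0],[-0.0414,0.047,0],[-0.0414,0.047,0]], rotation=[[0,0,0.025],[0,0,0.05],[0,0,0.075],[0,0,0.1],[0,0,0.1]], grip=[1,1,1,1,1])

```text
time_s: 22.05
position: [0.5884, -0.2426, 0.0218]
tcp_rot: [[-0.695, -0.002, 0.719], [-0.719, -0.001, -0.695], [0.002, -1.0, -0.001]]
force: [-5.0, -4.8, -2.7]
opening: 0.233
```

```bash
python3 - <<'E'
from st import *
for i in range(4): R,C,th=st();c=cam('wrist')
out=[]
for nme,(x0,y0,w) in dict(wrist=(150,60,190),side=(295,205,90)).items():
    c=cam(nme);im=c['image'][y0:y0+w,x0:x0+w];k=400/w;im=cv2.resize(im,(400,400),interpolation=2);out.append(im)
cv2.imwrite('pics/p2.png',np.hstack(out))
E
```

```text
t 22.05 u,v,z mm [ 4.91 -1.48 40.76] tilt 0.1 yawerr -0.2 jaw z tilt -0.001 F m,n,z [-6.92  0.32 -2.69] open 0.233
t 22.1 u,v,z mm [ 5.12 -1.48 40.82] tilt 0.12 yawerr -0.19 jaw z tilt -0.0009 F m,n,z [-6.88  0.11 -2.74] open 0.232
t 22.15 u,v,z mm [ 5.26 -1.48 40.84] tilt 0.12 yawerr -0.17 jaw z tilt -0.0008 F m,n,z [-7.88 -0.32 -2.77] open 0.227
t 22.2 u,v,z mm [ 5.35 -1.5  40.84] tilt 0.12 yawerr -0.16 jaw z tilt -0.0007 F m,n,z [-8.59 -1.16 -2.09] open 0.23
```

View pics/p2.png

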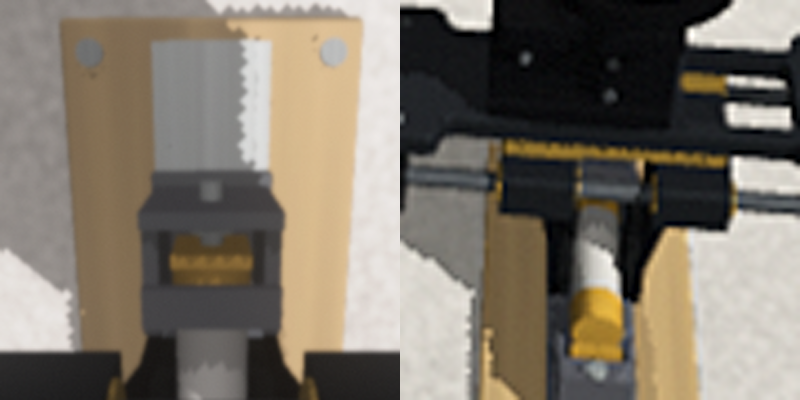

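The side view shows the cap (598,325) just inside the blade (598,350), and the wrist view shows the other end under the bar. The fuse is level at 40.8 mm. I'll ease back 3 mm toward the stop, open, and lift.

>>> arm_command(translation=[[0.0125,0,0],[0.025,0,0],[0.0375,0,0],[0.0375,0,0],[0.0375,0,0]], rotation=[[0,0,0],[0,0,0],[0,0,0],[0,0,0],[0,0,0]], grip=[1,1,1,1,1])

```text
time_s: 22.85
position: [0.587, -0.244, 0.0219]
tcp_rot: [[-0.694, -0.001, 0.72], [-0.72, -0.001, -0.694], [0.001, -1.0, -0.0]]
force: [-3.9, -6.1, -2.9]
opening: 0.23
```

```bash
python3 - <<'E'
from st import *
for i in range(4): R,C,th=st();c=cam('wrist')
E
```

```text
t 22.85 u,v,z mm [ 2.98 -1.48 40.86] tilt 0.08 yawerr -0.16 jaw z tilt -0.0005 F m,n,z [-7.08 -1.38 -2.9 ] open 0.23
t 22.9 u,v,z mm [ 2.99 -1.49 40.87] tilt 0.08 yawerr -0.16 jaw z tilt -0.0004 F m,n,z [-6.2   0.29 -3.3 ] open 0.229
t 22.95 u,v,z mm [ 3.   -1.48 40.88] tilt 0.08 yawerr -0.15 jaw z tilt -0.0004 F m,n,z [-6.05 -0.32 -2.95] open 0.231
t 23.0 u,v,z mm [ 3.   -1.49 40.86] tilt 0.08 yawerr -0.16 jaw z tilt -0.0004 F m,n,z [-6.31 -0.39 -2.84] open 0.231
```

>>> arm_command(translation=[[0.01,0,0],[0.02,0,0],[0.02,0,0]], rotation=[[0,0,0],[0,0,0],[0,0,0]], grip=[1,1,1])

```text
time_s: 23.35
position: [0.5861, -0.2451, 0.0219]
tcp_rot: [[-0.694, -0.001, 0.72], [-0.72, -0.001, -0.694], [0.001, -1.0, -0.0]]
force: [-2.9, -4.3, -3.1]
opening: 0.232
```

>>> arm_command(translation=[[0,0,0],[0,0,0],[0,0,0],[0,0,0],[0,0,0]], rotation=[[0,0,0],[0,0,0],[0,0,0],[0,0,0],[0,0,0]], grip=[0.4,0.3,0.2,0.1,0])

```text
time_s: 23.85
position: [0.5871, -0.2445, 0.0226]
tcp_rot: [[-0.694, 0.001, 0.72], [-0.72, -0.0, -0.694], [-0.0, -1.0, 0.001]]
force: [0.1, 0.1, 0.5]
opening: 0.464
```

>>> arm_command(translation=[[0,0,0],[0,0,0],[0,0,0],[0,0,0],[0,0,0]], rotation=[[0,0,0],[0,0,0],[0,0,0],[0,0,0],[0,0,0]], grip=[-0.3,-0.3,-0.3,-0.3,-0.3])

```text
time_s: 24.35
position: [0.5866, -0.2447, 0.0224]
tcp_rot: [[-0.695, -0.0, 0.719], [-0.719, 0.0, -0.695], [-0.0, -1.0, -0.0]]
force: [-0.1, -0.7, -0.3]
opening: 0.647
```

>>> arm_command(translation=[[0,-0.1,0],[0,-0.25,0],[0,-0.5,0],[0,-0.8,0],[0,-1,0]], rotation=[[0,0,0],[0,0,0],[0,0,0],[0,0,0],[0,0,0]], grip=[-0.3,-0.3,-0.3,-0.3,-0.3])

```text
time_s: 24.85
position: [0.5876, -0.2452, 0.1053]
tcp_rot: [[-0.694, 0.003, 0.719], [-0.719, -0.002, -0.694], [-0.001, -1.0, 0.003]]
force: [0.5, -0.4, -0.1]
opening: 0.649
```

>>> arm_command(translation=[[0.4,-0.4,0],[0.8,-0.8,0],[0.8,-0.8,0],[0.8,-0.8,0]], rotation=[[0,0,0],[0,0,0],[0,0,0],[0,0,0]], grip=[-0.3,-0.3,-0.3,-0.3])

```text
time_s: 25.25
position: [0.5424, -0.2914, 0.1682]
tcp_rot: [[-0.696, 0.003, 0.718], [-0.718, -0.001, -0.696], [-0.001, -1.0, 0.003]]
force: [-1.1, -0.1, -1.1]
opening: 0.648
```

```bash
python3 - <<'E'
from st import *
st();out=[]
for nme,(x0,y0,w) in dict(wrist=(170,20,190),side=(295,205,90)).items():
    c=cam(nme);im=c['image'][y0:y0+w,x0:x0+w];k=400/w;im=cv2.resize(im,(400,400),interpolation=2)
    for P in(B+.038*m-.001*n,B-.038*m-.001*n):
        q=proj(c,P+[0,0,.0405]);cv2.circle(im,tuple(int(v) for v in (q-[x0,y0])*k),3,(0,0,255),1)
    for d in models.spot_point(nme,'fuse_center')[:2]:
        uv=np.array(d['point'])*[512,384];W=onz(c,uv,.0405)-B;print(nme,d['conf'],uv,1e3*(W@m),1e3*(W@n))
    out.append(im)
cv2.imwrite('pics/p3.png',np.hstack(out))
E
```

```text
t 25.25 u,v,z mm [-62.14  -2.01 187.21] tilt -0.05 yawerr -0.29 jaw z tilt 0.003 F m,n,z [-0.79  0.71 -1.06] open 0.648
wrist 0.63 [244.48   122.4192] 0.6297793605318608 4.68928579939765
side 0.72 [341.6064 266.304 ] -0.7816173518580027 -7.838505146887055
side 0.64 [167.7824 195.6864] 164.64732480707428 371.95334647490836
```

View pics/p3.png

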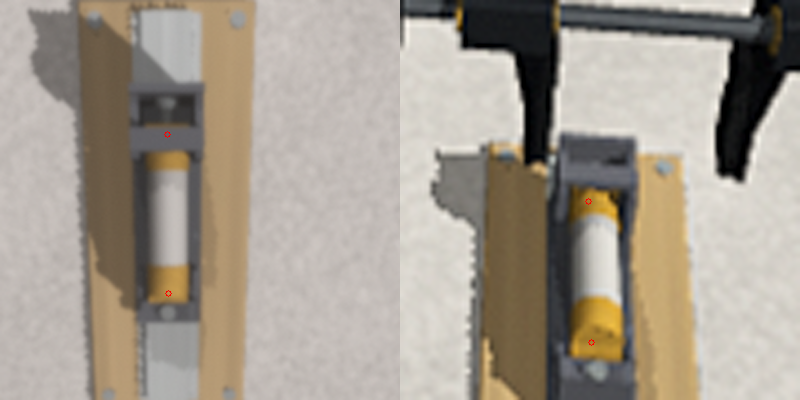

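The last picture shows the fuse in line with the bay: spring-side cap under the bar at row ~150, stop-side cap ending at the blade at row ~303, white body centred at (167,217). The fingers are clear. Handing in.

```bash
python3 - <<'E'
from st import *
st()
for n in('scene','side','wrist'):
    c=cam(n)
    for t in('junction_box_center','screwdriver_grip','terminal_block_center'):
        d=models.spot_point(n,t)[:1]
        if d: uv=np.array(d[0]['point'])*[512,384];print(n,t,round(d[0]['conf'],2),onz(c,uv,Z[t]).round(3))
print(bot.hand_in())
E
```

```text
t 25.45 u,v,z mm [-60.92  -0.33 184.14] tilt -0.0 yawerr -0.13 jaw z tilt -0.0027 F m,n,z [-1.17  0.7  -1.  ] open 0.657
scene junction_box_center 0.7 [ 0.39  -0.004  0.022]
scene screwdriver_grip 0.61 [0.561 0.006 0.015]
scene terminal_block_center 0.84 [0.775 0.038 0.011]
side junction_box_center 0.9 [ 0.397 -0.007  0.022]
side screwdriver_grip 0.96 [0.564 0.009 0.015]
side terminal_block_center 0.74 [ 0.574 -0.252  0.011]
the job is handed in; nothing more can be done
None
```

The fuse is loaded in the holder and the job is handed in at about 25.5 s of the 72 s allowed; no verdict was reported.

**What I did**
- **Finding the holder:** in the wrist images the bar and the stop blade agreed that the holder sits about 6 mm towards +x of its marks.
- **Loading:** with the fuse tipped 22°, I slid its low end under the bar until I felt the spring. I pressed it back about 9 mm at roughly 7.5 N, then tipped the fuse level inside the stop. The highest wrist force read along the bay was 8.6 N. That was close to the spring's end stop, so I eased back about 4.5 mm before letting go.

**Last checks**
- **Before release:** the fuse was level to 0.1° with its axis at 40.9 mm. The wrist read about 5 N of spring force.
- **After release:** the pictures show it in line with the bay, one end under the bar and the other at the stop blade, with the fingers clear. I had no direct reading of the spring force or tilt once it was released.
- **Bystanders:** the junction box and screwdriver are where they were, within the networks' scatter of about 12 mm. I never moved near the terminal block; one camera put it within about 10 mm of its start, but the side camera's last report fell on the holder and I discounted it.

**What disagreed**
- **Finger reach:** the fingertips really end about at the reported TCP, not 22 mm ahead as stated. My first grasp therefore shut just above the fuse; it did not visibly move, and the second grasp, 24 mm lower, held.
- **Final position:** the networks' estimates of the fuse's sideways position after release were 5 to 8 mm off the bay line, in opposite directions. I judged it from the picture instead, where the fuse is centred.

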